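Clear the hob ring and slide the pot onto it

ROBOT

A 6-joint arm with a two-finger parallel gripper is mounted at the origin on the work surface. World frame = base frame: x ahead of the robot, y to its left, z up, the work surface at z = 0. Lengths are in mm, angles in rad, forces in N, time in s.
With the tool pointing down it reaches from about 425 to 950 mm from the base axis. Payload 14.7 kg.
Tool frame: the origin (TCP) lies midway between the tips of the shut fingers; the grasp point (between the pads) lies robot.hold_point_z behind it (robot.hold_point_z is the distance from the TCP to the grasp point, in mm); z points along the fingers, y is the line along which they close (so a half turn about z gives the same grasp; the last joint's range is limited). The gripper opens to 85 mm and grips with 20 to 120 N. Pads are 22 mm wide; open, the fingers measure 114 mm over their backs; the gripper's body (76 mm by 85 mm) begins 54 mm behind the grasp point. The pads swing forward as they close: fully open they stand 13 mm farther back than shut.
Start: joints at [-1.271, 0.48, 1.596, -0, 1.065, -0.047], TCP at [220.944, -611.29, 231.297] pointing down, gripper open.
Joint ranges: [-2.75, 2.75], [-0.82, 2.05], [0.23, 2.67], [-1.56, 4.7], [0.09, 2.69], [-2.92, 2.92]. Speed limits (rad/s): [1.89, 1.89, 2.39, 3.01, 3.01, 3.01].

INTERFACE

Orientations are given as a unit quaternion [w, x, y, z].
In Python, from station import robot, kin, vision, ticket gives the robot as it stands. The module is installed in compiled form; this text tells all that it offers. Calls block until the motion is done:
- robot.move_ptp(position, orientation): joint-space move of the TCP to a pose.
- robot.move_linear(position, rot=None, v=150): straight line of the TCP; rot=None keeps the orientation; v is the mean speed in mm/s.
- robot.movej(angles): joint-space move.
- robot.let_go() and robot.close(strength=None): open the fingers fully, or close them until they stop; strength is the grip in N (None keeps the last).
- robot.pause(seconds).
- kin.solve_ik(position, orientation): joint angles nearest the present ones, or None.
- robot.read_state(): the state.
- vision.capture(name): name is "scene" or "top"; returns the picture (384x512x3 uint8, red, green, blue); there is no depth.
- vision.camera_model(name): a dict with "camera_matrix" (3x3 intrinsics, pixels), "dist" ([k1, k2, p1, p2, k3] as OpenCV has them; the pictures are not rectified), "world_from_camera" (4x4, takes a point from camera to world coordinates). Camera axes: x right, y up, looking along -z (the intrinsics and any distortion apply to the point x, -y, -z); pixel columns grow to the right and rows downward; lengths in mm; the calibration is good to about 2 mm. A picture is of the moment at which its call begins. camera_model takes no time and is no camera call.
A pose or a line that the arm cannot do raises robot.IKError and nothing moves.
- ticket.sign_off(): hands the job in; it is judged then, once.
The state is a dict: "time_s": time; "joint_positions": joint angles; "qd": joint speeds; "joint_efforts": joint torques, N m; "position": TCP position; "eef_rot": TCP orientation; "force": force on the tool from outside, world axes, zero at the start; "torque": the same for the moment, N m; "width": opening from 0.0 (shut) to 1.0 (fully open); "grasp_force": force on a finger pad.
Only numpy, scipy, OpenCV 4.12 (cv2) and the standard library are available. Lean on these libraries where they do the work, as an engineer would, in place of code of your own. Each camera call takes 0.05 s, during which the arm holds its last target. There are 200 camera calls.

TASK

The little jar is standing on the cooking zone: push it along the counter, standing upright, until it rests against the bamboo ledge in the gap between the red and the blue tin. Then push the closed green pot along the counter until it sits centred inside the white ring of the zone, its lid still on. Slide both flat along the counter without lifting either one, and leave all the other things where they stand.

Things in the scene. Friction and masses are not known exactly. Their poses are not given: they have to be found in the camera images.
- jar: Small amber glass jar with a steel twist cap, upright; 56 mm in diameter, 75 mm tall, about 0.2 kg. Origin: centre of its underside, z up. It starts on the cooking zone and slides freely on the counter.
- ledge: Straight bamboo bar fixed to the counter beyond the zone, 24 mm thick (own x), 360 mm long (own y), 40 mm high. Origin: centre of its underside; the face towards the robot lies at own x = -12 mm, so a jar standing against it has its centre at own x = -40 mm. The middle of the gap between the tins lies at own y = 0.
- zone: Round black glass cooking zone, flush with the counter and printed with one white ring of 150 mm inner and 158 mm outer diameter; a thing slides over it without a step. Origin: the ring's centre, at counter height.
- pot: Green enamel cooking pot with straight upright walls, 130 mm in diameter and 70 mm high, about 0.6 kg. Two dark steel loop handles at height 55 mm (bars 8 mm thick) stick out along own +x and -x to 93 mm from the centre, within 34 mm either side of own x; they start roughly along world x (within 0.35 rad). Origin: centre of its underside. It stands to the left or to the right of the zone, changing places with the colander, with the wall that faces away from the zone free.
- lid: The pot's loose green lid, about 0.15 kg, seated in its mouth; 134 mm in diameter, with a 28 mm black knob whose top stands 100 mm above the counter. Origin: on the lid's axis in the plane of the pot's rim, 70 mm above the pot's origin.
- tin_red: Red spice tin with a red cap, 57 mm in diameter, 74 mm tall, standing against the ledge at about own y = +110 mm of the ledge. Origin: centre of its underside. Loose; leave it.
- tin_blue: Blue spice tin with a blue cap, of the same size, against the ledge at about own y = -110 mm of the ledge. Origin: centre of its underside. Loose; leave it.
- colander: Orange plastic colander, 150 mm across the rim, 65 mm high, on the other side of the zone from the pot. Origin: centre of its underside. Loose; leave it.
- spatula: Flat bamboo spatula lying at one side, 265 mm long, 8 mm thick. Origin: about the middle of it, on the counter; its blade points along own +x. Loose; leave it.
- whisk: Yellow whisk with a steel handle, lying at one side, 230 mm long, 52 mm thick at the wires. Origin: about the middle of it, on the counter. Loose; leave it.
Things that resemble listed ones, but are neither listed nor needed, are in the scene too. What is shaped like the pot but pink is not meant.

How it is judged:
By the outcome, as a careful person would: the job done as asked, in the order asked, and still so for the second after the job is handed in, with the robot touching nothing.
It also fails if it takes over 51 s, if anything falls off the work surface, if the arm or the gripper's body presses on something with over 40 N, if the wrist force passes 120 N, or if a joint passes its speed limit or range.

## Working session

There is one attempt and no reset: what is moved stays moved. The work goes in short steps, each a Python script; the robot and the scene stay as the last script left them, time stands still between calls to the robot, and variables do not carry over. Pictures are saved under pics/ and viewed, at most 10 in all, crops included, and the job is handed in when it is done.

```bash
mkdir -p pics
python3 - <<'E'
from station import robot,kin,vision
import cv2,numpy as np
for n in("top","scene"):
    im=vision.capture(n); cv2.imwrite(f"pics/{n}0.png",cv2.resize(im[:,:,::-1],(800,600),interpolation=cv2.INTER_CUBIC)); np.save(f"{n}0.npy",im)
    m=vision.camera_model(n); print(n,np.round(m["camera_matrix"],1).tolist(),m["dist"],np.round(m["world_from_camera"],3).tolist())
s=robot.read_state();print(s["time_s"],s["position"],s["eef_rot"],s["force"],robot.hold_point_z)
E
```

```text
top [[478.3, 0.0, 258.9], [0.0, 478.3, 186.3], [0.0, 0.0, 1.0]] [0.01347899 0.         0.         0.         0.        ] [[0.016, 0.989, -0.144, 212.099], [-1.0, 0.018, 0.014, -46.926], [0.017, 0.143, 0.99, 2083.337], [0.0, 0.0, 0.0, 1.0]]
scene [[347.2, 0.0, 255.2], [0.0, 347.2, 186.5], [0.0, 0.0, 1.0]] [-0.10611672  0.          0.          0.          0.        ] [[-0.541, -0.733, 0.413, 987.633], [0.841, -0.469, 0.27, 260.181], [-0.004, 0.493, 0.87, 1073.333], [0.0, 0.0, 0.0, 1.0]]
0.1 [ 220.84960549 -610.95479434  230.74547115] [-5.26421144e-04  9.84999131e-01  1.72558480e-01 -7.23495545e-05] [-0.14689693  0.70129145  1.24055154] 18.700000000000003
```

View pics/top0.png

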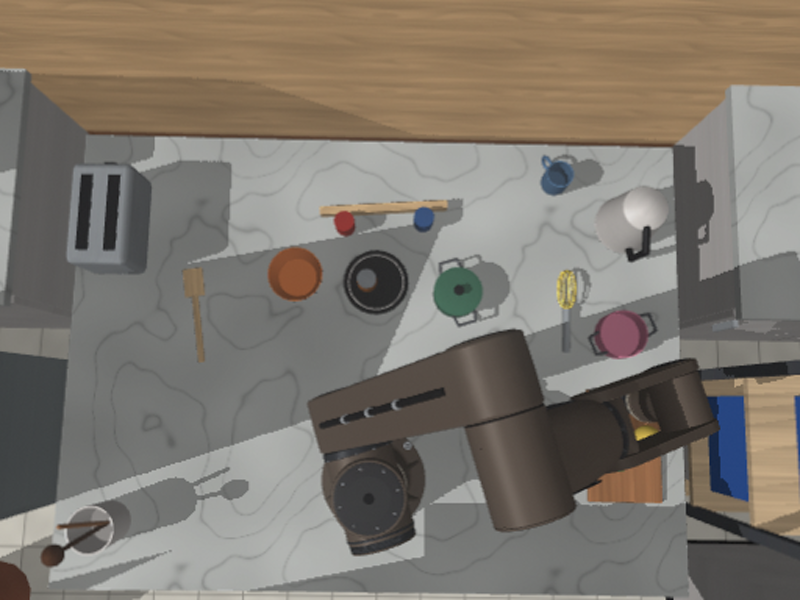

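View pics/scene0.png

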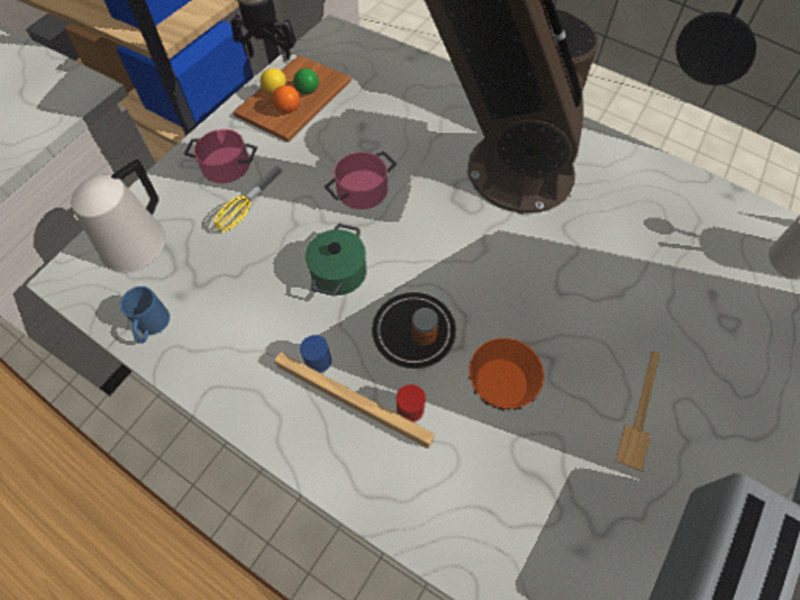

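Top view: jar (367,280) on the zone (376,282), green pot (459,290) right of it, red tin (345,222), blue tin (424,218), ledge (322,212)–(447,205), colander (295,273). Pot lookalikes: pink pots at top (620,333) and scene (361,180); the green one with the lid is the right one. The jar has no double, since the tins are red and blue.

```bash
cat > h.py <<'E'
import numpy as np,cv2
from scipy.optimize import least_squares
from station import robot,kin,vision,ticket
def ray(n,uv,z):
    m=vision.camera_model(n);T=np.array(m["world_from_camera"])
    p=cv2.undistortPoints(np.array(uv,float).reshape(-1,1,2),np.array(m["camera_matrix"]),np.array(m["dist"])).reshape(-1,2)
    d=np.c_[p[:,0],-p[:,1],-np.ones(len(p))]@T[:3,:3].T;o=T[:3,3]
    return o+d*((z-o[2])/d[:,2])[:,None]
def proj(n,P):
    m=vision.camera_model(n);T=np.linalg.inv(np.array(m["world_from_camera"]))
    c=np.atleast_2d(P)@T[:3,:3].T+T[:3,3];c=c*[1,-1,-1]
    return cv2.projectPoints(c,np.zeros(3),np.zeros(3),np.array(m["camera_matrix"]),np.array(m["dist"]))[0].reshape(-1,2)
A=np.linspace(0,2*np.pi,60)
def circ(x,y,r,z): return np.c_[x+r*np.cos(A),y+r*np.sin(A),np.full(60,z)]
def hullc(n,x,y,parts):
    h=cv2.convexHull(proj(n,np.vstack([circ(x,y,r,z) for r,z in parts])).astype(np.float32));M=cv2.moments(h)
    return np.array([M["m10"]/M["m00"],M["m01"]/M["m00"]])
def mask(im,h0,h1,s,v,near,R=30):
    hsv=cv2.cvtColor(im,cv2.COLOR_RGB2HSV);k=cv2.inRange(hsv,(h0,s,v),(h1,255,255))
    b=np.zeros_like(k);cv2.circle(b,tuple(int(round(a)) for a in near),R,255,-1);return k&b
def big(k):
    c=max(cv2.findContours(k,cv2.RETR_EXTERNAL,cv2.CHAIN_APPROX_NONE)[0],key=cv2.contourArea)
    h=np.zeros_like(k);cv2.drawContours(h,[c],-1,255,-1);ys,xs=np.nonzero(h);return np.array([xs.mean(),ys.mean()]),len(xs),c
def locate(n,im,col,near,parts,R=30):
    c,a,_=big(mask(im,*col,near,R));g=ray(n,[near],parts[-1][1]/2)[0,:2]
    r=least_squares(lambda q:hullc(n,q[0],q[1],parts)-c,g);return r.x,a
GREEN=(60,95,80,25);RED=(0,6,150,60);RED2=(172,180,120,50);BLUE=(105,125,120,40)
POT=[(65,0),(67,72)];TIN=[(28.5,0),(28.5,74)]
E
python3 - <<'E'
from h import *
nr={"top":dict(p=(293,186),r=(221,142),b=(271,140)),"scene":dict(p=(215,168),r=(263,257),b=(202,226))}
rows=[]
for n in("top","scene"):
    im=np.load(n+"0.npy")
    for k,c,s in(("p",GREEN,POT),("r",RED,TIN),("b",BLUE,TIN)):
        try:
            q,a=locate(n,im,c,nr[n][k],s,30 if k=="p" else 14);print(n,k,q.round(1),a)
        except Exception as e:print(n,k,e)
    for s,x in zip(("ledgeends",),([(322*.64,212*.64),(447*.64,205*.64)] if n=="top" else [(280*.64,357*.64),(431*.64,437*.64)],)):print(n,"ledge",ray(n,x,40).round(0).tolist())
    z=ray(n,[(376*.64,282*.64) if n=="top" else (414*.64,329*.64)],0).round(0);j=ray(n,[(367*.64,279*.64) if n=="top" else (424*.64,316*.64)],75).round(0);print("zone",z,"jar",j)
    x0,y0=(185,115) if n=="top" else (165,140)
    rows.append(cv2.resize(im[y0:y0+100,x0:x0+135,::-1] if n=="top" else im[y0:y0+150,x0:x0+200,::-1][:, :],None,fx=4 if n=="scene" else 5,fy=4 if n=="scene" else 5,interpolation=cv2.INTER_CUBIC))
cv2.imwrite("pics/ct.png",rows[0]);cv2.imwrite("pics/cs.png",rows[1])
E
```

```text
top p [ 505.8 -217.5] 589
top r [704.6  96.7] 111
top b [ 720.5 -126.2] 111
top ledge [[728.0, 158.0, 40.0], [756.0, -192.0, 40.0]]
zone [[539.   3.   0.]] jar [[535.  26.  75.]]
scene p [ 499.  -225.7] 1100
scene r [693.3  94.4] 305
scene b [ 707.9 -129.8] 281
scene ledge [[760.0, -183.0, 40.0], [733.0, 165.0, 40.0]]
zone [[540.   6.   0.]] jar [[535.  26.  75.]]
```

View pics/ct.png

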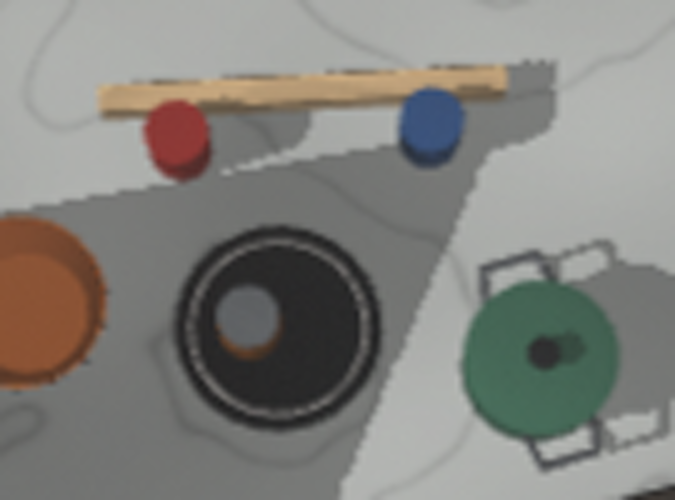

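View pics/cs.png

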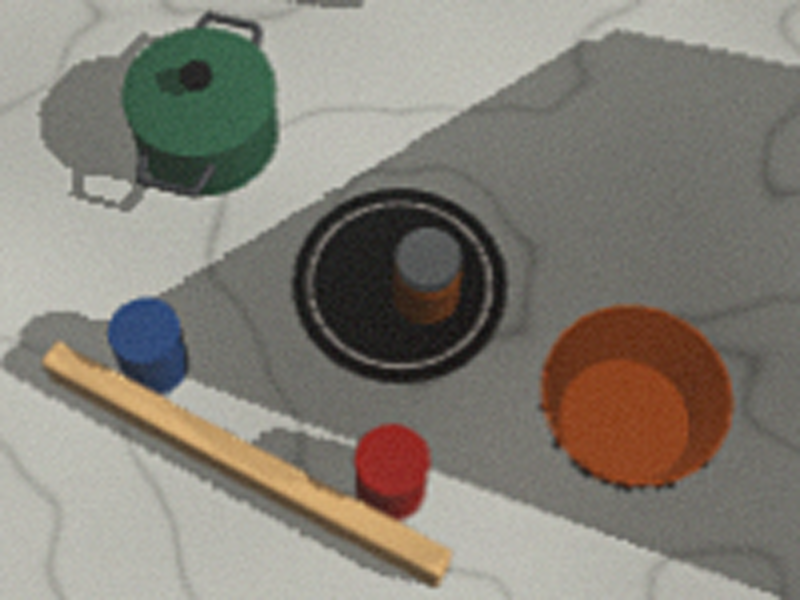

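The crops confirm the choice: amber jar with steel cap at (248,316) in the top crop, ring centre (280,328), lidded green pot with black knob (545,352), its handles tilted. I'll refine the positions from both views, then go to the jar. It is too unstable for a single-point push, so I'll guide it with the fingers around it and keep it flat on the counter.

```bash
cat >> h.py <<'E'
from scipy.spatial.transform import Rotation as Ro
def quat(yaxis,tilt=0,push=None):
    """tool down, closing line along yaxis; tilt>0 leans the tips towards 'push'"""
    z=np.array([0,0,-1.]);y=np.array([*yaxis,0.]);y/=np.linalg.norm(y)
    if tilt: z=z*np.cos(tilt)+np.array([*push,0.])*np.sin(tilt)
    q=Ro.from_matrix(np.c_[np.cross(y,z),y,z]).as_quat();return q[[3,0,1,2]]
def best(pos,ya,**k):
    o=[]
    for s in(1,-1):
        q=quat(s*np.array(ya),**k);j=kin.solve_ik(list(pos),list(q))
        if j is not None:o.append((abs(j[5]),q,j))
    o.sort(key=lambda t:t[0]);return o[0][1],o[0][2]
E
python3 - <<'E'
from h import *
f={"top":lambda p:[((x+.5)/5-.5+185,(y+.5)/5-.5+115) for x,y in p],"scene":lambda p:[((x+.5)/4-.5+165,(y+.5)/4-.5+140) for x,y in p]}
d={"top":dict(zone=([(279.5,328)],0),jar=([(248,316)],75),red=([(178,134)],74),blue=([(432,120)],74),knob=([(545,352)],98),hand=([(510,261),(573,460)],55),ledge=([(101,88),(505,68)],40)),
"scene":dict(zone=([(400,285)],0),jar=([(430,258)],75),red=([(393,459)],74),blue=([(146,331)],74),knob=([(195,73)],98),hand=([(176,188),(232,26)],55),ledge=([(45,362),(438,580),(62,343),(450,553)],40))}
for n in d:
    for k,(p,z) in d[n].items():print(n,k,ray(n,f[n](p),z)[:,:2].round(0).tolist())
print(best((535,26,200),(-.08,1)))
E
```

```text
top zone [[540.0, 4.0]]
top jar [[538.0, 29.0]]
top red [[696.0, 93.0]]
top blue [[713.0, -125.0]]
top knob [[509.0, -222.0]]
top hand [[594.0, -195.0], [422.0, -250.0]]
top ledge [[744.0, 164.0], [769.0, -190.0]]
scene zone [[541.0, 6.0]]
scene jar [[539.0, 32.0]]
scene red [[697.0, 96.0]]
scene blue [[714.0, -123.0]]
scene knob [[507.0, -223.0]]
scene hand [[589.0, -188.0], [426.0, -246.0]]
scene ledge [[770.0, -188.0], [749.0, 168.0], [750.0, -187.0], [726.0, 165.0]]
(array([0.        , 0.9992035 , 0.03990439, 0.        ]), array([-8.03904011e-03,  3.58113730e-01,  1.89241225e+00, -4.44089210e-16,
        8.91066673e-01,  1.48292730e+00]))
```

Run:
```python
from h import *
ya=(-.07,.9976)
q,j=best((538,30,180),ya)
robot.move_ptp([538,30,180],list(q))
robot.move_linear([538,30,14],v=150)
robot.close(20)
s=robot.read_state();print(s["time_s"],s["position"].round(1),s["width"],s["grasp_force"],s["force"].round(1))
f0=np.array(s["force"])
u=np.array([.9976,.07]);t=np.array([707,-15.])
robot.move_linear([*(t-12*u),14],v=90)
s=robot.read_state();print(s["time_s"],s["position"].round(1),(s["force"]-f0).round(1))
for k in range(-9,13,3):
    robot.move_linear([*(t+k*u),14],v=30)
    s=robot.read_state();df=(s["force"]-f0).round(1);print(k,df,s["position"].round(1))
    if df[:2]@u<-6:break
for n in("top","scene"):np.save(n+"1.npy",vision.capture(n))
robot.let_go();s=robot.read_state();print(s["time_s"],s["width"])
robot.move_linear([*s["position"][:2],180],v=200)
im=vision.capture("scene");np.save("scene1.npy",im)
cv2.imwrite("pics/s1.png",cv2.resize(im[140:290,165:365,::-1],None,fx=4,fy=4,interpolation=cv2.INTER_CUBIC))
print(robot.read_state()["time_s"])
```

```text
4.3 [538.5  29.9  14.8] 0.6504351848845528 13.605385304399533 [-1.6 -1.6 10.3]
6.2667 [694.9 -15.8  14.8] [-2.3  1.6 -1.8]
-9 [-1.   0.9 -2.2] [698.2 -15.6  14.8]
-6 [-0.1  2.2 -2.8] [701.2 -15.4  14.8]
-3 [-0.2  2.3 -3. ] [704.2 -15.2  14.8]
0 [-0.7  0.8 -2.8] [707.1 -15.   14.8]
3 [-7.9  2.   2.7] [708.8 -14.7  14.7]
8.025 1.001899504177624
9.0583
```

View pics/s1.png

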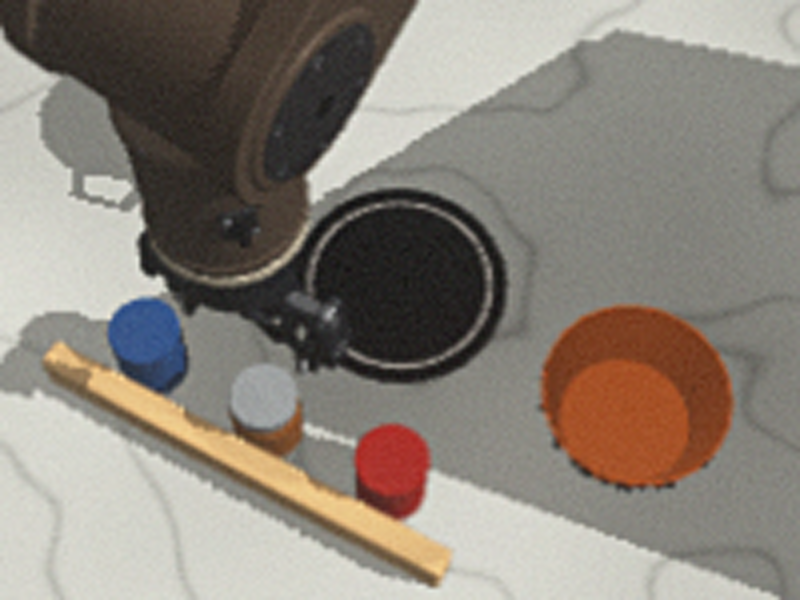

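The jar stands upright against the ledge midway between the tins (cap at (266,398)), and both tins are where they were. Next is the pot: both open fingers used as a fork, with the tips leaning forward to stay clear of the lid and handles.

```bash
cat >> h.py <<'E'
c=.25;NV=np.array([-np.sin(c),np.cos(c)]);YA=(np.cos(c),np.sin(c));Z=14
E
python3 - <<'E'
from h import *
C=np.array([508,-222.]);G=np.array([540,5.])
e=G-57*NV
for s in(1,-1):
    q=list(quat(s*np.array(YA),tilt=.25,push=NV))
    js=[kin.solve_ik([*p,z],q) for p,z in((C-112*NV,180),(C-112*NV,Z),(e,Z),(e-60*NV,180))]
    print(s,[None if j is None else np.round(j,2).tolist() for j in js])
    if all(j is not None for j in js) and ('Q' not in globals() or abs(js[0][5])<m):Q=q;m=abs(js[0][5])
np.save("Q.npy",Q)
robot.move_ptp([*(C-112*NV),180],Q)
robot.move_linear([*(C-112*NV),Z],v=150)
s=robot.read_state();f0=np.array(s["force"]);print(s["time_s"],f0.round(1))
robot.move_linear([*(C-57*NV),Z],v=60)
s=robot.read_state();print(s["time_s"],(s["force"]-f0).round(1),s["position"].round(1))
robot.move_linear([*(C-57*NV+.25*(G-C)),Z],v=60)
s=robot.read_state();print(s["time_s"],(s["force"]-f0).round(1),s["position"].round(1))
im=vision.capture("scene");np.save("scene2.npy",im)
cv2.imwrite("pics/s2.png",cv2.resize(im[110:290,165:365,::-1],None,fx=3,fy=3,interpolation=cv2.INTER_CUBIC))
E
```

```text
1 [[-0.69, 0.61, 1.53, 0.16, 1.21, -1.01], [-0.69, 0.81, 1.62, 0.18, 0.93, -1.06], [-0.29, 0.71, 1.88, 0.33, 0.71, -0.81], [-0.37, 0.51, 1.72, 0.23, 1.07, -0.75]]
-1 [[-0.69, 0.61, 1.53, 0.16, 1.21, 2.13], [-0.69, 0.81, 1.62, 0.18, 0.93, 2.08], [-0.29, 0.71, 1.88, 0.33, 0.71, 2.33], [-0.37, 0.51, 1.72, 0.23, 1.07, 2.39]]
12.5 [ 0.1 -1.  -0.7]
13.5667 [0.1 0.9 1.5] [ 522.3 -277.6   14. ]
14.675 [0.4 0.6 0.1] [ 530.  -220.5   14. ]
```

View pics/s2.png

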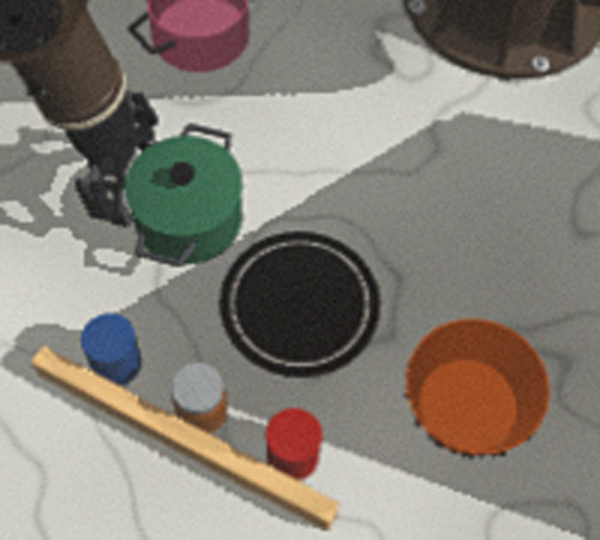

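The fork is behind the pot, clear of lid and handles, knob at (182,172), and the pot has started moving towards the zone. I'll check its position and carry on.

```bash
cat >> h.py <<'E'
def knob(im,n="scene",exp=None,z=92):
    g=proj(n,[[*exp,75]])[0];k=mask(im,*GREEN,g,34);_,a,ct=big(cv2.morphologyEx(k,cv2.MORPH_CLOSE,np.ones((5,5))))
    h=np.zeros_like(k);cv2.drawContours(h,[cv2.convexHull(ct)],-1,255,-1)
    u,v=proj(n,[[*exp,z]])[0].astype(int);b=np.zeros_like(k);cv2.circle(b,(int(u),int(v)),12,255,-1)
    dk=((im.max(2)<45)&(h>0)&(b>0)).astype(np.uint8)*255
    c,a,_=big(dk);return ray(n,[c],z)[0,:2],a
E
python3 - <<'E'
from h import *
for n,i,e in(("scene","scene0.npy",(508,-222)),("scene","scene2.npy",(516,-165)),("top","top0.npy",(508,-222))):
    print(i,[x if np.isscalar(x) else x.round(1) for x in knob(np.load(i),n,e)])
print(ray("scene",[(225.3,167)],98))
Q=np.load("Q.npy");G=np.array([540,5.]);C=np.array([508,-222.])
e=G-57*NV-14*(G-C)/np.linalg.norm(G-C)
robot.move_linear([*e,Z],v=70)
s=robot.read_state();print(s["time_s"],s["force"].round(1),s["position"].round(1))
for n in("top","scene"):
    im=vision.capture(n);np.save(n+"3.npy",im)
    try:print(n,knob(im,n,(538,-9)))
    except Exception as x:print(x)
    p=proj(n,[[538,-9,40]])[0].astype(int);cv2.imwrite(f"pics/{n}3.png",cv2.resize(im[p[1]-45:p[1]+45,p[0]-45:p[0]+45,::-1],None,fx=6,fy=6,interpolation=cv2.INTER_CUBIC));print(p-45)
E
```

```text
scene0.npy [array([ 506.4, -225. ]), 39]
scene2.npy [array([ 515.3, -168.9]), 37]Traceback (most recent call last):
  File "<stdin>", line 3, in <module>
  File "h.py", line 47, in knob
    c,a,_=big(dk);return ray(n,[c],z)[0,:2],a
          ~~~^^^^
  File "h.py", line 22, in big
    c=max(cv2.findContours(k,cv2.RETR_EXTERNAL,cv2.CHAIN_APPROX_NONE)[0],key=cv2.contourArea)
ValueError: max() iterable argument is empty
```

Run:
```python
from h import *
Q=np.load("Q.npy");G=np.array([540,5.]);C=np.array([508,-222.])
e=G-57*NV-14*(G-C)/np.linalg.norm(G-C)
robot.move_linear([*e,Z],v=70)
s=robot.read_state();print(s["time_s"],s["force"].round(1),s["position"].round(1))
for n in("top","scene"):
    im=vision.capture(n);np.save(n+"3.npy",im)
    try:print(n,knob(im,n,(538,-9)))
    except Exception as x:print(x)
    p=proj(n,[[538,-9,40]])[0].astype(int);cv2.imwrite(f"pics/{n}3.png",cv2.resize(im[p[1]-45:p[1]+45,p[0]-45:p[0]+45,::-1],None,fx=6,fy=6,interpolation=cv2.INTER_CUBIC));print(p-45)
```

```text
17.1333 [-0.8 -2.2 -1.2] [552.2 -64.3  14. ]
max() iterable argument is empty
[198 134]
scene (array([536.5471836 , -11.99053271]), 48)
[216 157]
```

View pics/scene3.png

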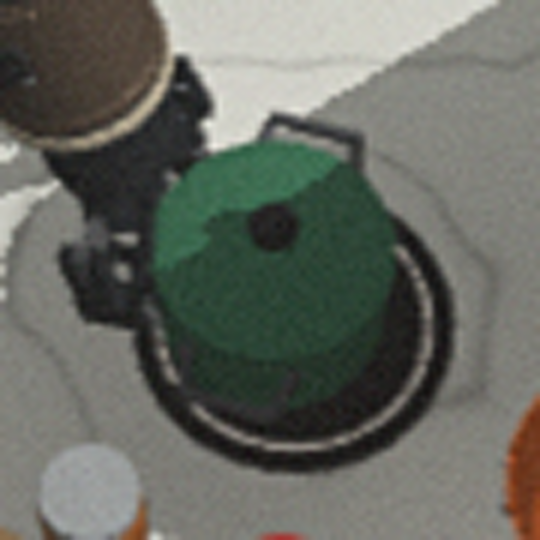

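Pot upright with its lid seated, knob at (273,227), about 14 mm short of the ring centre as planned. I'll push the rest, retreat and check.

Run:
```python
from h import *
G=np.array([540.5,5.]);e=G-57*NV
robot.move_linear([*e,Z],v=30)
robot.move_linear([*(e-60*NV),Z],v=100)
robot.move_linear([*(e-70*NV),200],v=200)
robot.move_ptp([430,-420,260],list(np.load("Q.npy")))
ims={n:vision.capture(n) for n in("top","scene")}
for n in ims:np.save(n+"4.npy",ims[n])
print(knob(ims["scene"],"scene",(540,5)),robot.read_state()["time_s"])
a=cv2.resize(ims["scene"][140:290,195:345,::-1],(400,400),interpolation=cv2.INTER_CUBIC)
b=cv2.resize(ims["top"][120:210,195:285,::-1],(400,400),interpolation=cv2.INTER_CUBIC)
cv2.imwrite("pics/f.png",np.hstack([a,b]))
d=np.abs(ims["scene"].astype(int)-np.load("scene0.npy")).max(2)
```

```text
(array([538.86154862,   2.05920405]), 52) 21.0667
```

View pics/f.png

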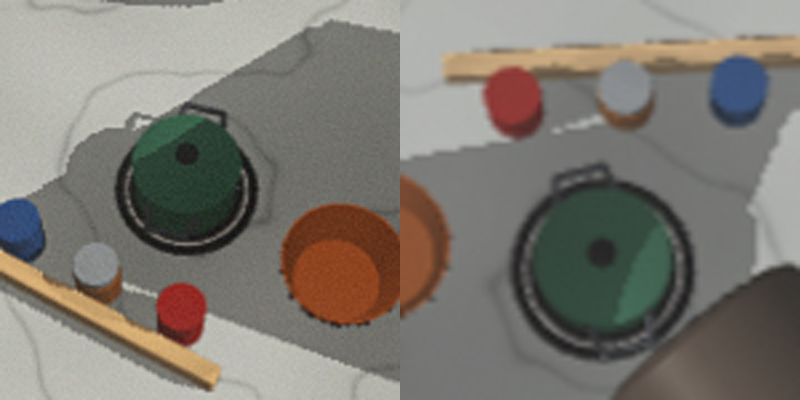

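The pot sits centred in the ring with its lid on (knob at (186,153) left, (601,252) right, with even gaps to the ring). The jar is against the ledge between the tins, everything else is unmoved, and the arm is clear.

```bash
python3 -c "
from station import ticket
print(ticket.sign_off())"
```

```text
the job is handed in; nothing more can be done
None
```

The job is handed in at about 21 s: the jar stands upright against the ledge between the tins, slid there in a light 20 N grip because a one-point push would have drifted, and the pot, lid on, was pushed to within a few millimetres of the ring's centre.

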